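Set the turntable steady: lock the drag knob, draw out the leg and close its cam

ROBOT

A 7-joint arm with a two-finger parallel gripper is mounted at the origin on the work surface. World frame = base frame: x ahead of the robot, y to its left, z up, the work surface at z = 0. Lengths are in m, angles in rad, forces in N, time in s.
With the tool pointing down it reaches from about 0.35 to 0.9 m from the base axis. Payload 8.1 kg.
Tool frame: the origin (TCP) lies on the centre line of the jaws, within the pads' length; the fingertips stand 19 mm ahead of it and the grasp point (between the pads) is the TCP (arm.tip_reach is the distance from the TCP to the fingertips, in m); z points along the fingers, y is the line along which they close (so a half turn about z gives the same grasp; the last joint's range is limited). The gripper opens to 92 mm and grips with 3 to 60 N. Pads are 19 mm wide; open, the fingers measure 130 mm over their backs; the gripper's body (75 mm by 190 mm) begins 47 mm behind the grasp point.
Start: joints at [1.164, 0.434, 0.025, 1.573, -0.012, 1.134, -0.075], TCP at [0.187, -0.596, 0.246] pointing down, gripper open.
Joint ranges: [-2.62, 2.62], [-0.44, 2.09], [-1.27, 1.32], [0.08, 2.57], [-1.32, 4.46], [0.12, 2], [-2.74, 2.74]. Speed limits (rad/s): [2.22, 2.22, 3.01, 3.01, 3.14, 3.14, 3.14].

INTERFACE

Orientations are given as a rotation vector (axis times angle).
In Python, from cell import arm gives the robot as it stands.
- The arm moves only by the tool arm_command, never from a script. Its argument "targets" is a list that holds one entry, the list of rows, each a list of 6 numbers: the shift along the tool's x, y, z in m, then the turn, a rotation vector about the tool's x, y, z in rad. A call has 1 to 10 rows; each row shifts and turns the commanded pose from where the row before left it, along the tool's axes as they then stand; what a row does not reach is not made up. A row lasts 1/8 s, in which the tool goes at most 62.5 mm and 10.7 degrees, less where a joint would pass 70% of its speed; a pose out of reach is approached as far as the arm can. A call with a gripper value outside its range is refused whole. "jaw" is the finger opening in m, from 0 to 0.0918, set as the call begins (left out, the last holds). The fingers move at their own pace and stop on an object; "newtons" is the grip in N (left out, the last holds). Time passes only in rows, so rows that do not move let the fingers close. It gives the time, the measured TCP pose, the force, the opening and the grip force at its end, in the units of the state.
- arm.observe(): the state, without advancing time (a new reading comes with each control period).
- arm.get_image(name): name is "side" or "top" or "wrist"; returns a dict with "pixels" (420x560x3 uint8, red, green, blue), "z_map" (420x560 float32, m along the optical axis (not along the pixel's ray), 0 where there is no reading), "fx", "fy", "cx", "cy" (pixels), "xyz" and "rotation" of the camera in the world; the wrist camera has in their place "T_tool_cam" (4x4, takes a point from camera to tool coordinates, whose origin is the TCP and whose axes are the flange's). Camera axes: x right, y down, z forward; pixel columns grow to the right and rows downward; lengths in m; the calibration is good to about 2 mm. The wrist camera is an equidistant fisheye: a pixel r from the principal point sees the ray r / f radians off the axis. A picture is of the moment at which its call begins: read the wrist's pose just before it.
- arm.sign_off(): hands the job in; it is judged then, once.
The state is a dict: "clock": time; "joints": joint angles; "dq": joint speeds; "joint_efforts": joint torques, N m; "position": TCP position; "ee_rot": TCP orientation; "force": force on the tool from outside, world axes, zero at the start; "ft_torque": the same for the moment, N m; "width": opening from 0.0 (shut) to 1.0 (fully open); "gripper_force": force on a finger pad.
Only numpy, scipy, OpenCV 4.12 (cv2) and the standard library are available. Lean on these libraries where they do the work, as an engineer would, in place of code of your own. Each camera call takes 0.05 s, during which the arm holds its last target. There are 200 camera calls.

TASK

Get the turntable's steady ready: turn the black drag knob so that its pointer is on the mark facing the fork, then slide the fork lock fully home over it. Then push the spring-loaded leg out until its index lines up with the brass length mark and, holding it there all the while, slide its cam lever fully closed towards the post. Finish with the hand still gripping the post and the lever's thumb plate at the mark, do not let go; leave the loose fittings, the wrench and the brass mark where they are.

Things in the scene. Friction and masses are not known exactly. Their poses are not given: they have to be found in the camera images.
- stand: The turntable steady, fixed flat on the bench: a grey base plate 200 mm (its x) by 380 mm (its y), 16 mm thick, at any yaw up to 0.2 rad. Origin on the bench under the leg's track. Its y axis runs along the leg towards the turntable, its x axis points away from the robot. Knob and lock sit at its -y end, the leg's track in its middle.
- knob (a joint): Black drag knob on a vertical axis; stays where left (0.06 N m of friction). Value in rad: angle of its pointer from the mark, counter-clockwise from above; 0 = on the mark: the narrow pointer end of its bar looks along the stand's +x, at the small ridge on the rim and into the fork. Starts 0.6 to 1.3 rad counter-clockwise of the mark, so it must be turned clockwise; stops at -0.5 and 1.6.
- knob_grip (a point): On the knob's axis, in the upper part of its upright grip bar, 75 mm above the bench. The bar is 12 mm thick, 48 mm long (24 mm each way from the axis; the last 12 mm at the pointer end is only 7 mm thick) and stands from 45 to 88 mm above the bench, on a flat round skirt. At value 0 the bar lies along the stand's x.
- lock (a joint): Slide lock of the knob: a steel fork that slides along the stand's -x towards the knob. Value in m: 0 = off (drawn back), 0.040 = home against its stop, its two prongs either side of the knob's pointer. Needs about 2 N and stays where it is left. The prongs lie 47 to 53 mm above the bench and reach 50 mm ahead of the tab's middle.
- lock_tab (a point): In the middle of the lock's upright tab (12 mm thick along the stand's x, 30 mm wide along y), 74 mm above the bench; the tab stands from 52 to 88 mm above the bench.
- leg: The sliding leg: a flat bar ending in a rubber foot, with an upright aluminium post fixed on it: 34 mm wide (stand's x), 12 mm thick (y), 55 mm high. Origin under the post, 18 mm above the bench; the post stands from 36 to 91 mm. The leg slides along the stand's y, 0 to 85 mm; a spring draws it back towards -y with 3 to 4 N (1 N of friction), so it must be pushed out towards +y (on the post's -y face) and held.
- post_mid (a point): Centre of the post, 63.5 mm above the bench. Post and thumb plate can be straddled by one hand: one finger behind the post (-y), the other beyond the plate (+y). As both fingers close, the hand must be shifted back towards -y by as much as each finger moves, to leave the post where it is.
- thumb_mid (a point): Centre (63.5 mm above the bench) of the upright round-topped steel thumb plate of the cam lever, 34 mm wide, 12 mm thick, 55 mm high. It stands beyond the post on the +y side: centre 42 mm from the post's centre when the lever is open, 22 mm when closed; so post and plate measure 54 mm over the outside when open and 34 mm when closed.
- lever (a joint): Cam lever sliding on the leg. Value in m: 0 = open, 0.020 = closed against its stop; it moves the thumb plate towards the post (the stand's -y). Needs about 4 N, stays where it is left on the leg. It starts at 0 to 0.002.
- leg_index (a point): Tip of the small dark steel index bar on the leg (5 mm wide along the stand's y), beside the post's foot on the +x side, in line with the post's centre along y. 38 mm above the bench.
- mark (a point): The length mark: the thin brass ridge (4 mm wide) on a small brass block clipped beside the track, on its +x side; 38 mm above the bench. The leg is at length when leg_index and this point have the same y in the stand's frame. It is 40 to 65 mm ahead of the leg's start. Do not shift it.
- elbow_mid (a point): Brass barbed elbow, loose on the turntable, about 40 mm; centre of its body.
- tee_mid (a point): Galvanized tee, loose on the turntable, 70 mm long; its centre.
- coupler_mid (a point): Red plastic quick coupler, upright on the turntable, 36 mm across, 52 mm high; its centre.
- union_mid (a point): Zinc-plated pipe union, upright on the turntable, 48 mm across, 44 mm high; its centre. The turntable is a white disc 300 mm across, top 68 mm above the bench, its centre 380 mm along +y from the stand's origin; it turns easily.
- nipple_mid (a point): Small brass hex nipple, 24 mm across, 22 mm high, loose on the stand's base plate between the lock and the leg's track; its centre.
- band_mid (a point): Steel ring clamp, 44 mm across, 12 mm high, loose on the bench between robot and stand; its centre.
- wrench_grip (a point): Middle of the handle of a 170 mm wrench lying loose on the bench beyond the stand.

How it is judged:
By the outcome, as a careful person would: the job done as asked, in the order asked, and still so for the second after the job is handed in, while the arm keeps its last pose, push and grip.
It also fails if it takes over 58 s, if anything falls off the work surface, if the arm or the gripper's body presses on something with over 40 N, if the wrist force passes 120 N, or if a joint passes its speed limit or range.

## Working session

There is one attempt and no reset: what is moved stays moved. The work goes in short steps, Python scripts to look and compute and a tool call to move; the robot and the scene stay as the last step left them, time stands still between calls to the robot, and variables do not carry over. Pictures are saved under pics/ and viewed, at most 10 in all, crops included, and the job is handed in when it is done.

Besides the shell and the picture viewer there is one more tool, called after "Request:" by a JSON object that holds its "name" and its "arguments", one argument or row to a line. arm_command: Moves the arm, as the interface text tells. Its arguments: {"type":"object","properties":{"targets":{"type":"array","items":{"type":"array","items":{"type":"array","items":{"type":"number"}}}},"jaw":{"type":"number"},"newtons":{"type":"number"}},"required":["targets"]}

```bash
mkdir -p pics; ls
cat > h.py <<'E'
import numpy as np, cv2
from cell import arm
from scipy.spatial.transform import Rotation as R
def pts(im):
    "world xyz per pixel for side/top"
    z=im["z_map"]; v,u=np.mgrid[:z.shape[0],:z.shape[1]]
    p=np.stack([(u-im["cx"])/im["fx"]*z,(v-im["cy"])/im["fy"]*z,z],-1)
    r=np.array(im["rotation"]); r=r if r.shape==(3,3) else R.from_rotvec(r).as_matrix()
    return p@r.T+np.array(im["xyz"])
def save(im,n,box=None,s=1):
    p=im["pixels"][...,::-1]
    if box: p=p[box[1]:box[3],box[0]:box[2]]
    cv2.imwrite("pics/"+n,cv2.resize(p,None,fx=s,fy=s,interpolation=cv2.INTER_CUBIC))
E
python3 - <<'E'
from h import *
o=arm.observe(); print({k:np.round(v,3) for k,v in o.items()})
for n in("top","side"):
    im=arm.get_image(n); np.save(n+".npy",im,allow_pickle=True); save(im,n+".png",s=1.4)
    print(n,im["fx"],im["cx"],im["cy"],im["xyz"],im["rotation"])
E
```

```text
pics
{'clock': np.float64(0.0), 'joints': array([ 1.164,  0.435,  0.025,  1.574, -0.012,  1.134, -0.075]), 'dq': array([ 0.   ,  0.001,  0.001, -0.001,  0.   ,  0.001,  0.001]), 'joint_efforts': array([-1.0000e-03, -6.6788e+01,  9.8500e-01, -3.1446e+01, -6.1000e-02,
        4.3000e-02,  0.0000e+00]), 'position': array([ 0.187, -0.596,  0.245]), 'ee_rot': array([-3.104e+00, -4.750e-01,  1.000e-03]), 'force': array([0.957, 0.599, 1.002]), 'ft_torque': array([-0.042, -0.001,  0.036]), 'gripper_force': np.float64(0.0), 'width': np.float64(1.0)}
top 428.7106152604743 275.24118687559445 208.60748300542676 [0.42603485 0.16336084 0.92808051] [-2.14455443  2.08723971 -0.19901764]
side 539.4588744999176 279.03628822077303 208.1564310963458 [ 0.50816326 -0.59617846  0.84698253] [-2.343035    0.11618252 -0.07040812]
```

View pics/top.png

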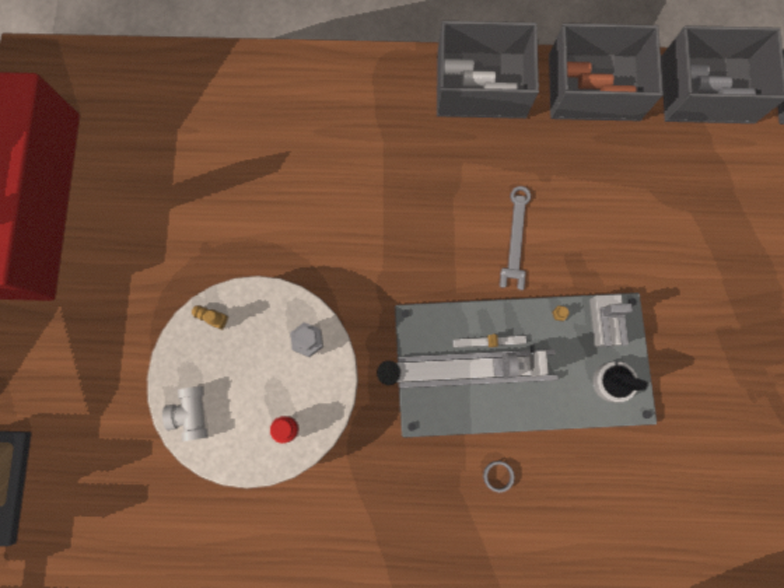

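View pics/side.png

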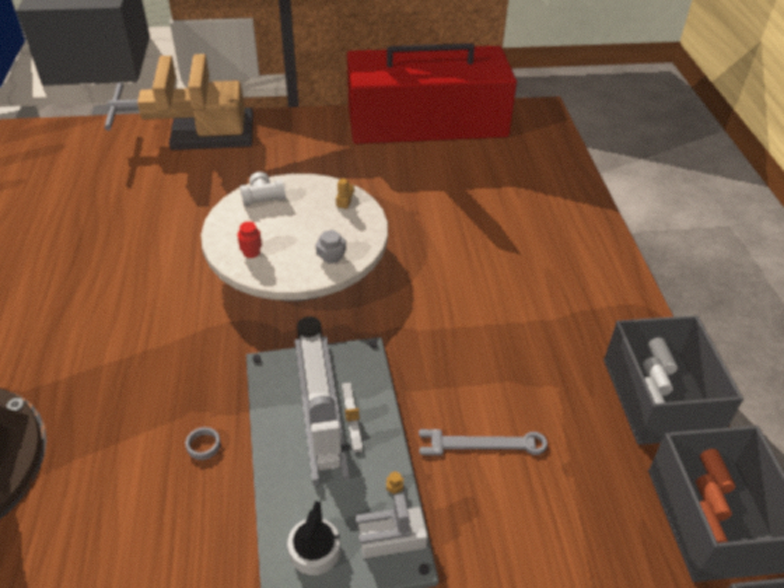

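The top view (scaled by 1.4) shows the plate corners at about (396,303), (640,294), (655,423) and (402,436). The knob is at (620,381) with its pointer towards the right, the fork lock at (610,320), post and plate at (515–545,365), the brass mark at (492,340) and the turntable at (252,381).

Run:
```python
from h import *
T=np.load("top.npy",allow_pickle=True).item(); S=np.load("side.npy",allow_pickle=True).item()
P=pts(T); Q=pts(S)
hsv=cv2.cvtColor(T["pixels"],cv2.COLOR_RGB2HSV)
# plate top
def region(P,z0,z1,box):
    x,y,z=P[...,0],P[...,1],P[...,2]
    return (z>z0)&(z<z1)&(x>box[0])&(x<box[1])&(y>box[2])&(y<box[3])
def P_at(u,v): return P[int(v/1.4),int(u/1.4)]
for uv in [(396,303),(640,294),(655,423),(402,436),(252,381)]: print(uv,P_at(*uv).round(3))
c=[P_at(*uv)[:2] for uv in [(396,303),(640,294),(655,423),(402,436)]]
m=region(P,0.010,0.022,(min(q[0] for q in c)-.03,max(q[0] for q in c)+.03,min(q[1] for q in c)-.03,max(q[1] for q in c)+.03))
r=cv2.minAreaRect(P[m][:,:2].astype(np.float32)); print("plate",r)
d=region(P,0.060,0.076,(-.5,1,-.0,1)); 
k,l,st,ce=cv2.connectedComponentsWithStats(d.astype(np.uint8)); i=1+st[1:,4].argmax()
pp=P[l==i][:,:2].astype(np.float32); dc,dr=cv2.minEnclosingCircle(pp); print("disc",dc,dr)
for nm,A in(("top",P),("side",Q)):
  m=region(A,0.077,0.100,(min(q[0] for q in c),max(q[0] for q in c),min(q[1] for q in c),max(q[1] for q in c)))
  k,l,st,ce=cv2.connectedComponentsWithStats(m.astype(np.uint8))
  for i in range(1,k):
    if st[i,4]>8:
      a=A[l==i]; print(nm,st[i],a.mean(0).round(4),a[:,2].max().round(3),[np.round(t,4) for t in cv2.minAreaRect(a[:,:2].astype(np.float32))])
```

```text
(396, 303) [ 0.593  0.157 -0.003]
(640, 294) [ 0.616 -0.228 -0.   ]
(655, 423) [ 0.419 -0.231  0.015]
(402, 436) [ 0.39   0.142 -0.001]
(252, 381) [0.462 0.358 0.066]
plate ((0.5239071846008301, -0.03793466091156006), (0.2429531067609787, 0.37991631031036377), 4.468830108642578)
disc (0.46627089381217957, 0.3583407998085022) 0.1498519331216812
top [435 217  17   7 110] [ 0.5777 -0.1619  0.0861] 0.091 [array([ 0.5783, -0.1637]), array([0.0118, 0.0305]), np.float64(3.9977)]
top [383 250   9  18 133] [ 0.4978 -0.0485  0.0887] 0.093 [array([ 0.498 , -0.0494]), array([0.0333, 0.0119]), np.float64(4.3559)]
top [362 252   9  17 119] [ 0.4944 -0.0088  0.0863] 0.093 [array([ 0.4949, -0.0093]), array([0.0319, 0.0124]), np.float64(4.1938)]
top [437 265  26  14 159] [ 0.4768 -0.1717  0.0861] 0.091 [array([ 0.4778, -0.1716]), array([0.0475, 0.0123]), np.float64(69.7936)]
side [221 283  19  11 153] [ 0.4948 -0.0125  0.0846] 0.093 [array([ 0.4952, -0.0115]), array([0.0323, 0.0161]), np.float64(2.3661)]
side [223 301  20  12 185] [ 0.4982 -0.0534  0.0864] 0.092 [array([ 0.4981, -0.0518]), array([0.0332, 0.014 ]), np.float64(0.976)]
side [282 353  11  21 156] [ 0.578  -0.1671  0.0848] 0.089 [array([ 0.5781, -0.165 ]), array([0.0119, 0.0307]), np.float64(3.9365)]
side [215 358  15  32 244] [ 0.4771 -0.1763  0.0849] 0.09 [array([ 0.4772, -0.1735]), array([0.0482, 0.0127]), np.float64(70.6297)]
```

Heights and sizes agree with the given ones: stand yaw is about 0.075 rad, knob (0.4775,-0.1725) at about 1.14 rad, tab (0.578,-0.1645), post (0.498,-0.050). I'll move over the knob.

Request:
{"name": "arm_command", "arguments": {
  "targets": [
    [[0.0404,-0.0318,0,0,0,0],[0.0404,-0.0318,0,0,0,0],[0.0404,-0.0318,0,0,0,0],[0.0404,-0.0318,0,0,0,0],[0.0404,-0.0318,0,0,0,0],[0.0404,-0.0318,0,0,0,0],[0.0404,-0.0318,0,0,0,0],[0.0404,-0.0318,0,0,0,0],[0.0404,-0.0318,0,0,0,0],[0.0404,-0.0318,0,0,0,0]]
  ],
  "jaw": 0.034
}}

```text
clock: 1.35
position: [0.4779, -0.1707, 0.2456]
ee_rot: [3.105, 0.475, -0.0]
force: [1.2, -0.0, -0.3]
width: 0.37
gripper_force: 0.0
```

Request:
{"name": "arm_command", "arguments": {
  "targets": [
    [[0,0,0,0,0,-0.183],[0,0,0,0,0,-0.183],[0,0,0,0,0,-0.183],[0,0,0,0,0,-0.183],[0,0,0,0,0,-0.183],[0,0,0,0,0,0],[0,0,0,0,0,0]]
  ]
}}

```text
clock: 2.22
position: [0.4772, -0.1722, 0.2456]
ee_rot: [-2.58, -1.792, 0.0]
force: [-0.5, -0.3, 0.7]
width: 0.371
gripper_force: 0.0
```

```bash
cat >> h.py <<'E'
PSI=0.076
def go(x,y,z,yaw):
    "print what remains to go, in tool axes"
    o=arm.observe(); A=R.from_rotvec(o["ee_rot"]).as_matrix()
    tx=np.array([np.cos(yaw),np.sin(yaw),0]);B=np.stack([tx,np.cross([0,0,-1],tx),[0,0,-1]],1)
    print("t",round(o["clock"],2),"pos",np.round(o["position"],4),"shift",(A.T@(np.array([x,y,z])-o["position"])).round(4),"turn",R.from_matrix(A.T@B).as_rotvec().round(4),"F",np.round(o["force"],1),"w",round(float(o["width"])*.0918,4),round(float(o["gripper_force"]),1))
E
python3 - <<'E'
from h import *
go(.4775,-.1725,.078,1.218)
im=arm.get_image("wrist"); np.save("w1.npy",im,allow_pickle=True); save(im,"w1.png",s=1.4); print(im["T_tool_cam"],im["fx"],im["cx"],im["cy"])
E
```

```text
t 2.23 pos [ 0.4772 -0.1722  0.2456] shift [-0.0002  0.0004  0.1676] turn [-0.0003  0.     -0.0036] F [-0.5 -0.3  0.7] w 0.0341 0.0
[[ 2.96711086e-04 -9.50827699e-01 -3.09720195e-01  8.49125994e-02]
 [ 9.99999166e-01  6.71341406e-04 -1.10299287e-03 -8.28273224e-04]
 [ 1.25668416e-03 -3.09719609e-01  9.50827105e-01 -1.39827608e-01]
 [ 0.00000000e+00  0.00000000e+00  0.00000000e+00  1.00000000e+00]] 325.19226210127806 278.7035858294472 210.18810810493926
```

View pics/w1.png

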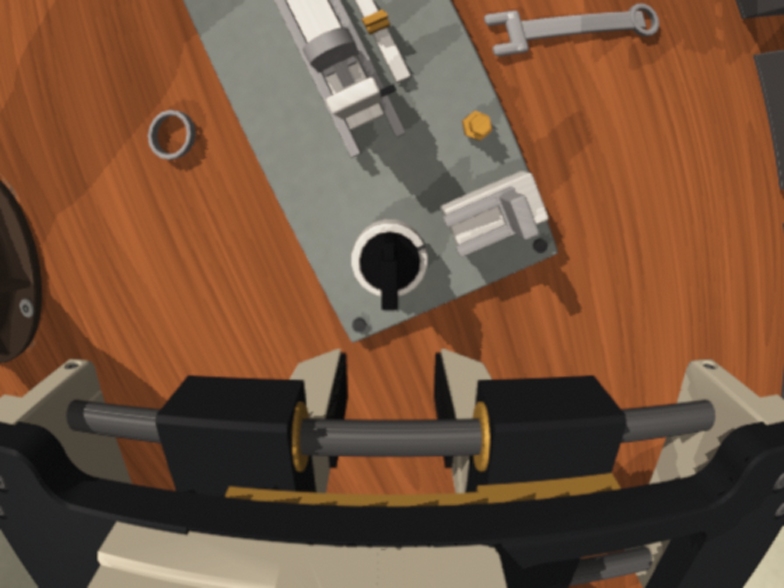

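Request:
{"name": "arm_command", "arguments": {
  "targets": [
    [[0,0,0.04,0,0,0],[0,0,0.04,0,0,0],[0,0,0.04,0,0,0],[0,0,0.03,0,0,0],[0,0,0.0175,0,0,0],[0,0,0,0,0,0]]
  ]
}}

```text
clock: 3.02
position: [0.4765, -0.1719, 0.0772]
ee_rot: [-2.576, -1.795, 0.003]
force: [0.2, 0.3, -0.6]
width: 0.373
gripper_force: 0.0
```

Request:
{"name": "arm_command", "arguments": {
  "targets": [
    [[0,0,0,0,0,0],[0,0,0,0,0,0],[0,0,0,0,0,0],[0,0,0,0,0,0]]
  ],
  "jaw": 0.005,
  "newtons": 20
}}

```text
clock: 3.52
position: [0.4765, -0.1719, 0.0788]
ee_rot: [-2.576, -1.798, 0.002]
force: [-4.4, 2.4, 7.0]
width: 0.131
gripper_force: 20.0
```

Run:
```python
from h import *
go(.4775,-.1725,.078,.076)
```

```text
t 3.52 pos [ 0.4765 -0.1719  0.0788] shift [-0.0002  0.0012  0.0008] turn [-7.0000e-04  1.1000e-03  1.1426e+00] F [-4.4  2.4  7. ] w 0.012 20.0
```

The wrist view shows the knob bar at (388,250), parallel to the jaws and with its pointer upward in line with the tool; the rim ridge is at (425,245). The 12 mm grip is good, so I'll turn clockwise.

Request:
{"name": "arm_command", "arguments": {
  "targets": [
    [[0,0,0,0,0,0.143],[0,0,0,0,0,0.143],[0,0,0,0,0,0.143],[0,0,0,0,0,0.143],[0,0,0,0,0,0.143],[0,0,0,0,0,0.143],[0,0,0,0,0,0.143],[0,0,0,0,0,0.143],[0,0,0,0,0,0],[0,0,0,0,0,0]]
  ]
}}

```text
clock: 4.78
position: [0.4767, -0.1722, 0.0789]
ee_rot: [3.139, 0.116, -0.001]
force: [-3.4, -0.2, 5.1]
width: 0.13
gripper_force: 20.0
```

Run:
```python
from h import *
go(.4775,-.1725,.078,.076)
def an(S,z0,z1,nm,A):
  pass
T=arm.get_image("top"); 
p=T["pixels"]; P=pts(T); hsv=cv2.cvtColor(p,cv2.COLOR_RGB2HSV)
# mark: brass colour near (492,340)/1.4 ; index dark
m=(hsv[...,0]>14)&(hsv[...,0]<28)&(hsv[...,1]>120); b=np.zeros_like(m); b[230:260,335:365]=m[230:260,335:365]
v,u=np.nonzero(b); print("mark px",u.mean(),v.mean(),len(u),P[b].mean(0).round(4),P[b].max(0).round(4))
save(T,"t2.png",(320,190,490,320),4.5)
```

```text
t 4.78 pos [ 0.4767 -0.1722  0.0789] shift [0.0008 0.0004 0.0009] turn [ 0.      0.0007 -0.0018] F [-3.4 -0.2  5.1] w 0.0119 20.0
mark px 351.44897959183675 243.08163265306123 49 [0.5308 0.0138 0.0521] [0.542  0.1634 0.9281]
```

View pics/t2.png

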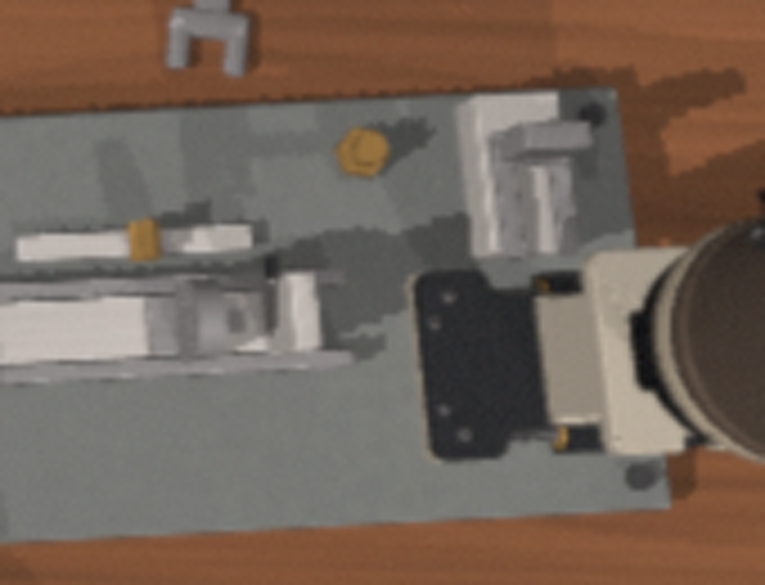

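The crop shows the hand on the knob, the index at (270,265), the brass mark at (144,240) and the plate and track undisturbed. I'll release, lift, and go behind the tab.

Request:
{"name": "arm_command", "arguments": {
  "targets": [
    [[0,0,0,0,0,0],[0,0,0,0,0,0],[0,0,-0.03,0,0,0],[0,0,-0.04,0,0,0],[0.035,0,0,0,0,0],[0.05,0,0,0,0,0],[0.045,0,0,0,0,0],[0,0,0,0,0,0]]
  ],
  "jaw": 0.032
}}

```text
clock: 5.82
position: [0.6101, -0.161, 0.1479]
ee_rot: [-3.139, -0.121, -0.003]
force: [-1.3, 0.6, 0.1]
width: 0.351
gripper_force: 0.0
```

Run:
```python
from h import *
go(.608,-.1622,.078,.076)
w=arm.get_image("side"); Q=pts(w); 
for nm in("side",):
  x,y,z=Q[...,0],Q[...,1],Q[...,2]
  for c in((.4775,-.1725),(.578,-.1645)):
    m=(np.hypot(x-c[0],y-c[1])<.032)&(z>.077)&(z<.095); a=Q[m]
    print(len(a),a.mean(0).round(4),[np.round(t,4) for t in cv2.minAreaRect(a[:,:2].astype(np.float32))])
T=arm.get_image("top"); np.save("t3.npy",T,allow_pickle=True)
save(w,"s3.png",(170,230,320,420),3)
```

```text
t 5.83 pos [ 0.6101 -0.161   0.1479] shift [-0.0023  0.001   0.0699] turn [-0.0005 -0.002   0.001 ] F [-1.3  0.6  0.1] w 0.0322 0.0
275 [ 0.4759 -0.1747  0.0844] [array([ 0.4774, -0.1732]), array([0.048 , 0.0135]), np.float64(5.7965)]
159 [ 0.5779 -0.1672  0.0847] [array([ 0.5783, -0.1654]), array([0.0122, 0.0307]), np.float64(4.63)]
```

View pics/s3.png

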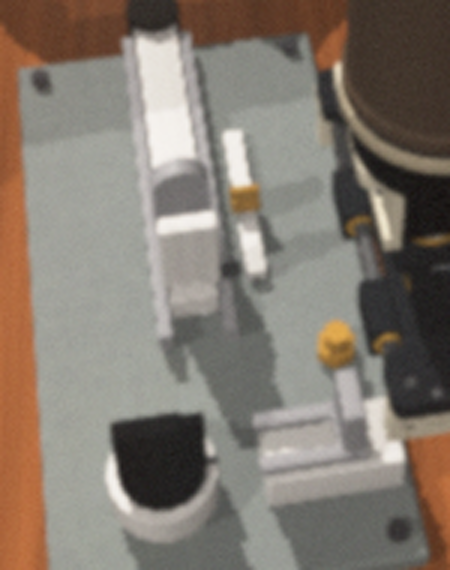

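The side crop shows the bar at (160,440) pointing right to the fork, the mark ridge at (212,458), and the tab at (350,410). I'll close the fingers, lower, and push the fork home.

Request:
{"name": "arm_command", "arguments": {
  "targets": [
    [[0,0.001,0,0,0,0],[0,0,0.03,0,0,0],[0,0,0.04,0,0,0],[-0.005,0,0,0,0,0],[-0.007,0,0,0,0,0],[-0.01,0,0,0,0,0],[-0.01,0,0,0,0,0],[-0.01,0,0,0,0,0],[0,0,0,0,0,0]]
  ],
  "jaw": 0.0
}}

```text
clock: 7.05
position: [0.5639, -0.1668, 0.0785]
ee_rot: [3.139, 0.116, -0.002]
force: [-1.3, 0.2, 0.6]
width: 0.005
gripper_force: 0.0
```

Run:
```python
from h import *
go(.578-.04+.016,-.1645-.0018,.078,.076)
```

```text
t 7.05 pos [ 0.5639 -0.1668  0.0785] shift [-0.0098 -0.0012  0.0005] turn [-0.      0.001  -0.0019] F [-1.3  0.2  0.6] w 0.0005 0.0
```

Request:
{"name": "arm_command", "arguments": {
  "targets": [
    [[-0.006,0,0,0,0,0],[-0.004,0,0,0,0,0],[-0.002,0,0,0,0,0],[0,0,0,0,0,0]]
  ]
}}

```text
clock: 7.55
position: [0.5567, -0.1671, 0.0785]
ee_rot: [3.139, 0.119, 0.01]
force: [13.9, -0.3, -9.4]
width: 0.005
gripper_force: 6.5
```

Run:
```python
from h import *
go(.578-.04+.016,-.1645-.0018,.078,.076)
w=arm.get_image("side"); Q=pts(w); x,y,z=Q[...,0],Q[...,1],Q[...,2]
hs=cv2.cvtColor(w["pixels"],cv2.COLOR_RGB2HSV)
m=(x>.5)&(x<.548)&(abs(y+.165)<.03)&(z>.07)&(z<.092); print(m.sum(), Q[m].mean(0).round(4), [np.round(t,4) for t in cv2.minAreaRect(Q[m][:,:2].astype(np.float32))])
```

```text
t 7.55 pos [ 0.5567 -0.1671  0.0785] shift [-0.0027 -0.001   0.0005] turn [ 0.0009 -0.0065 -0.0002] F [13.9 -0.3 -9.4] w 0.0004 6.5
7 [ 0.501  -0.1735  0.0783] [array([ 0.5011, -0.1733]), array([0.0024, 0.0006]), np.float64(85.0256)]
```

Request:
{"name": "arm_command", "arguments": {
  "targets": [
    [[0.01,0,0,0,0,0],[0.03,0,0,0,0,0],[0.03,0,0,0,0,0],[0,0,0,0,0,0]]
  ]
}}

```text
clock: 8.1
position: [0.6243, -0.1613, 0.0776]
ee_rot: [-3.139, -0.119, 0.0]
force: [-1.5, 0.4, 0.1]
width: 0.005
gripper_force: 0.0
```

Run:
```python
from h import *
go(.608,-.1622,.078,.076)
w=arm.get_image("side"); Q=pts(w); x,y,z=Q[...,0],Q[...,1],Q[...,2]
for c in((.4775,-.1725),(.538,-.167)):
    m=(np.hypot(x-c[0],y-c[1])<.03)&(z>.075)&(z<.095); a=Q[m]
    print(len(a),a.mean(0).round(4),[np.round(t,4) for t in cv2.minAreaRect(a[:,:2].astype(np.float32))])
save(w,"s4.png",(170,230,320,420),3)
```

```text
t 8.1 pos [ 0.6243 -0.1613  0.0776] shift [-0.0163 -0.0004 -0.0004] turn [-0.0005  0.0002  0.    ] F [-1.5  0.4  0.1] w 0.0005 0.0
298 [ 0.476  -0.1749  0.0837] [array([ 0.4772, -0.1727]), array([0.0479, 0.0146]), np.float64(7.3902)]
161 [ 0.541  -0.1707  0.0848] [array([ 0.5411, -0.1684]), array([0.0122, 0.0303]), np.float64(4.9728)]
```

View pics/s4.png

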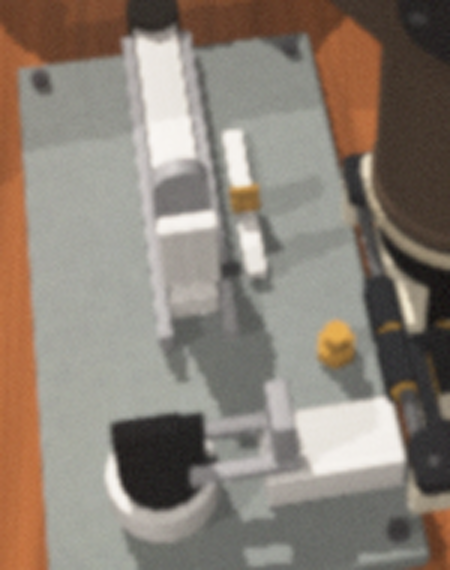

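The side crop shows the prongs on either side of the knob at (200–270, 430/470). The tab has moved only about 37 mm, so I'll check the bar angle from the top.

Run:
```python
from h import *
def ang(a):
    a=a[:,:2]-a[:,:2].mean(0); v=np.linalg.svd(a,full_matrices=False)[2][0]; return np.degrees(np.arctan2(v[1],v[0]))%180
w=arm.get_image("top"); T0=np.load("top.npy",allow_pickle=True).item()
T3=np.load("t3.npy",allow_pickle=True).item()
for nm,im in(("t0",T0),("t3",T3),("now",w),("side",arm.get_image("side"))):
  Q=pts(im); x,y,z=Q[...,0],Q[...,1],Q[...,2]
  for c,r in(((.4775,-.1725),.028),((.578,-.1645),.02),((.539,-.168),.02),((.498,-.05),.02),((.495,-.01),.02)):
    m=(np.hypot(x-c[0],y-c[1])<r)&(z>.083)&(z<.096); a=Q[m]
    if len(a)>30: print(nm,c,len(a),a.mean(0).round(4),ang(a).round(1),[np.round(t,4) for t in cv2.minAreaRect(a[:,:2].astype(np.float32))])
save(w,"t5.png",(400,200,490,300),6)
```

```text
t0 (0.4775, -0.1725) 141 [ 0.4769 -0.1725  0.0869] 70.0 [array([ 0.4778, -0.1716]), array([0.0475, 0.0123]), np.float64(69.9205)]
t0 (0.578, -0.1645) 95 [ 0.5783 -0.1627  0.0871] 93.5 [array([ 0.5785, -0.1637]), array([0.0118, 0.0306]), np.float64(4.9958)]
t0 (0.498, -0.05) 118 [ 0.4977 -0.0491  0.0899] 3.8 [array([ 0.498 , -0.0494]), array([0.0333, 0.0119]), np.float64(4.3559)]
t0 (0.495, -0.01) 97 [ 0.4947 -0.0091  0.0877] 5.8 [array([ 0.4945, -0.0094]), array([0.0278, 0.0124]), np.float64(4.1938)]
t3 (0.4775, -0.1725) 150 [ 0.4758 -0.1711  0.0867] 4.0 [array([ 0.4774, -0.1707]), array([0.047 , 0.0126]), np.float64(6.3334)]
t3 (0.578, -0.1645) 93 [ 0.5783 -0.1626  0.0869] 94.8 [array([ 0.5779, -0.1636]), array([0.0121, 0.03  ]), np.float64(1.5351)]
t3 (0.498, -0.05) 117 [ 0.4979 -0.0492  0.0895] 4.2 [array([ 0.4981, -0.0498]), array([0.0335, 0.0119]), np.float64(4.1431)]
t3 (0.495, -0.01) 91 [ 0.4946 -0.0091  0.088 ] 2.8 [array([ 0.4946, -0.0092]), array([0.027 , 0.0123]), np.float64(7.2166)]
now (0.4775, -0.1725) 154 [ 0.4756 -0.1709  0.0867] 3.9 [array([ 0.4774, -0.171 ]), array(
[... 229 characters left out ...]
.4981, -0.0497]), array([0.0335, 0.0127]), np.float64(5.8233)]
now (0.495, -0.01) 91 [ 0.4945 -0.0091  0.0882] 5.7 [array([ 0.4953, -0.0091]), array([0.0259, 0.0124]), np.float64(6.0286)]
side (0.4775, -0.1725) 208 [ 0.4752 -0.1738  0.0857] 3.8 [array([ 0.4774, -0.1732]), array([0.0478, 0.0134]), np.float64(4.5406)]
side (0.539, -0.168) 133 [ 0.541  -0.169   0.0859] 95.0 [array([ 0.5411, -0.1687]), array([0.0117, 0.0313]), np.float64(4.0253)]
side (0.498, -0.05) 146 [ 0.4981 -0.0526  0.0881] 4.2 [array([ 0.4983, -0.0514]), array([0.0331, 0.0146]), np.float64(2.4429)]
side (0.495, -0.01) 102 [ 0.495  -0.0118  0.087 ] 6.7 [array([ 0.4951, -0.0109]), array([0.0287, 0.0155]), np.float64(4.9828)]
```

View pics/t5.png

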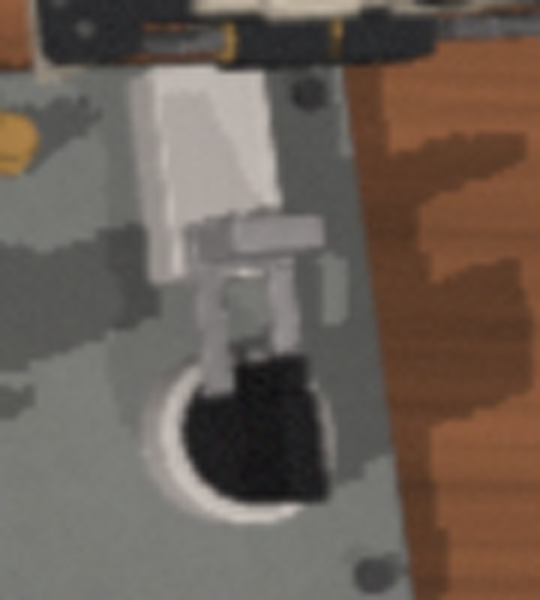

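Request:
{"name": "arm_command", "arguments": {
  "targets": [
    [[-0.03,0,0,0,0,0],[-0.03,0,0,0,0,0],[-0.007,0,0,0,0,0],[-0.004,0,0,0,0,0],[-0.004,0,0,0,0,0],[-0.003,0,0,0,0,0],[0,0,0,0,0,0],[0,0,0,0,0,0]]
  ]
}}

```text
clock: 9.25
position: [0.5561, -0.1673, 0.0803]
ee_rot: [3.137, 0.121, 0.032]
force: [36.0, -0.2, -23.3]
width: 0.006
gripper_force: 17.2
```

Run:
```python
from h import *
go(.5535,-.1665,.078,.076)
```

```text
t 9.25 pos [ 0.5561 -0.1673  0.0803] shift [-0.0026 -0.001   0.0023] turn [ 0.0029 -0.0205  0.0012] F [ 36.   -0.2 -23.3] w 0.0006 17.2
```

Hard stop at 36 N with no further travel, and the prong tips are at the pointer's shoulder. The knob and lock are home. I'll back off, lift, open and move above post and plate.

Request:
{"name": "arm_command", "arguments": {
  "targets": [
    [[0.03,0,0,0,0,0],[0,0,-0.03,0,0,0],[0,0,-0.045,0,0,0],[-0.016,-0.035,0,0,0,0],[-0.02,-0.04,0,0,0,0],[-0.02,-0.035,0,0,0,0],[-0.02,-0.03,0,0,0,0],[0,0,0,0,0,0]]
  ],
  "jaw": 0.086
}}

```text
clock: 10.25
position: [0.4867, -0.03, 0.1533]
ee_rot: [-3.139, -0.122, 0.002]
force: [-0.3, -0.2, -0.7]
width: 0.829
gripper_force: 0.0
```

Run:
```python
from h import *
go(.4965,-.030,.066,.077)
S=arm.get_image("side"); Q=pts(S); x,y,z=Q[...,0],Q[...,1],Q[...,2]
m=(np.hypot(x-.539,y+.168)<.02)&(z>.083)&(z<.096); print("tab",Q[m].mean(0).round(4))
T=np.load("t3.npy",allow_pickle=True).item()
def cast(im,u,v,h):
    r=np.array(im["rotation"]); r=r if r.shape==(3,3) else R.from_rotvec(r).as_matrix()
    d=r@np.array([(u-im["cx"])/im["fx"],(v-im["cy"])/im["fy"],1]); o=np.array(im["xyz"]); return (o+d*(h-o[2])/d[2])
ye=np.array([-np.sin(.077),np.cos(.077),0])
S0=np.load("side.npy",allow_pickle=True).item()
for nm,im,mb,ib in(("top",T,(340,232,365,255),(374,240,386,255)),("side",S0,(243,285,262,305),(238,310,258,328))):
  p=im["pixels"]; h=cv2.cvtColor(p,cv2.COLOR_RGB2HSV)
  def cen(m,b):
    k=np.zeros(m.shape,bool); k[b[1]:b[3],b[0]:b[2]]=m[b[1]:b[3],b[0]:b[2]]; v,u=np.nonzero(k); return u.mean(),v.mean(),k.sum()
  a=cen((h[...,0]>14)&(h[...,0]<28)&(h[...,1]>120),mb); i=cen(h[...,2]<60,ib)
  A=cast(im,a[0],a[1],.036);I=cast(im,i[0],i[1],.036); print(nm,a,i,A.round(4),I.round(4),"along y",((A-I)@ye).round(4))
```

```text
t 10.25 pos [ 0.4867 -0.03    0.1533] shift [0.0099 0.0008 0.0873] turn [-0.0006  0.0016  0.001 ] F [-0.3 -0.2 -0.7] w 0.0761 0.0
tab [ 0.541  -0.169   0.0859]
top (np.float64(351.5), np.float64(243.0), np.int64(48)) (np.float64(379.9230769230769), np.float64(248.69230769230768), np.int64(13)) [0.5328 0.011  0.036 ] [ 0.5225 -0.048   0.036 ] along y 0.058
side (np.float64(251.16129032258064), np.float64(295.6290322580645), np.int64(62)) (np.float64(246.3913043478261), np.float64(319.1304347826087), np.int64(23)) [0.5327 0.0027 0.036 ] [ 0.5208 -0.0476  0.036 ] along y 0.0492
```

Request:
{"name": "arm_command", "arguments": {
  "targets": [
    [[0.01,0.001,0,0,0,0],[0,0,0,0,0,0],[0,0,0.03,0,0,0],[0,0,0.03,0,0,0],[0,0,0.027,0,0,0],[0,0,0,0,0,0],[0,0,0,0,0,0]]
  ]
}}

```text
clock: 11.18
position: [0.4996, -0.0325, 0.0669]
ee_rot: [3.139, 0.116, 0.001]
force: [0.4, 1.0, 0.4]
width: 0.935
gripper_force: 0.0
```

Request:
{"name": "arm_command", "arguments": {
  "targets": [
    [[0,-0.008,0,0,0,0],[0,-0.008,0,0,0,0],[0,-0.008,0,0,0,0],[0,-0.008,0,0,0,0],[0,-0.008,0,0,0,0],[0,-0.008,0,0,0,0],[0,-0.008,0,0,0,0],[0,0,0,0,0,0]]
  ]
}}

```text
clock: 12.18
position: [0.4947, 0.0249, 0.0662]
ee_rot: [-3.139, -0.12, 0.0]
force: [0.2, -2.8, 2.0]
width: 0.938
gripper_force: 1.1
```

Run:
```python
from h import *
go(.4965,-.030,.066,.077)
im=arm.get_image("wrist"); np.save("w6.npy",im,allow_pickle=True); save(im,"w6.png",s=1.4)
```

```text
t 12.18 pos [0.4947 0.0249 0.0662] shift [-0.0024  0.0548  0.0001] turn [-0.0005 -0.     -0.0009] F [ 0.2 -2.8  2. ] w 0.0861 1.1
```

View pics/w6.png

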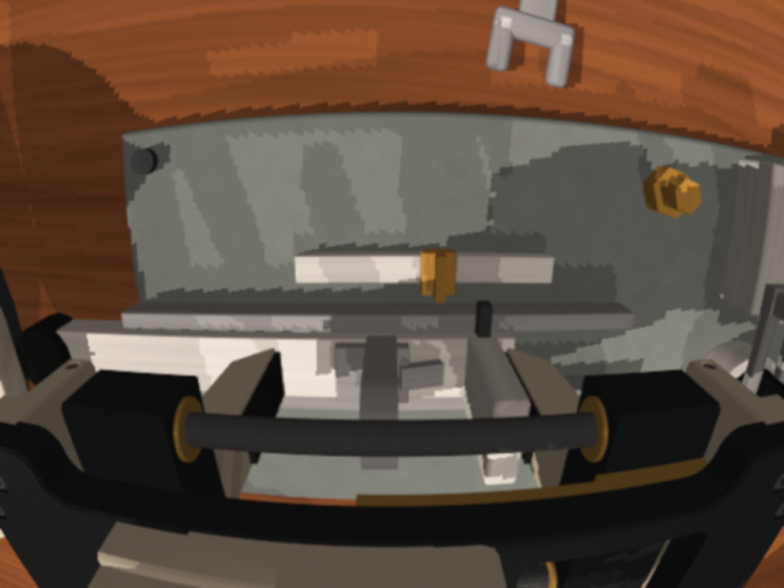

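The wrist view shows the brass ridge tip at about (441,295), the index tip at about (484,304), and the post touching the right-hand finger. I'll cast both onto z=0.038.

```bash
cat >> h.py <<'E'
def wcast(im,u,v,ztool):
    a=(u-im["cx"])/im["fx"]; b=(v-im["cy"])/im["fx"]; r=np.hypot(a,b); s=np.sin(r)/r
    M=np.array(im["T_tool_cam"]); d=M[:3,:3]@np.array([a*s,b*s,np.cos(r)]); o=M[:3,3]; return o+d*(ztool-o[2])/d[2]
def gap(im,zt,r0=205,r1=212,i0=219,i1=236,iu=(325,365)):
    p=im["pixels"].astype(int); h=cv2.cvtColor(im["pixels"],cv2.COLOR_RGB2HSV)
    br=(h[...,0]>10)&(h[...,0]<30)&(h[...,1]>120); dk=(p.max(2)<45)
    out=[]
    for nm,m,a,b,c in(("ridge",br,r0,r1+3,(295,335)),("index",dk,i0,i1,iu)):
        for v in range(a,b,2):
            u=np.nonzero(m[v,c[0]:c[1]])[0]+c[0]
            if len(u): print(nm,v,u.min(),u.max(),wcast(im,u.min()-.5,v,zt).round(4)[:2],wcast(im,u.max()+.5,v,zt).round(4)[:2])
E
python3 - <<'E'
from h import *
im=np.load("w6.npy",allow_pickle=True).item(); gap(im,.0282,200,218,212,238)
E
```

```text
ridge 200 301 324 [0.0347 0.0108] [0.0347 0.0238]
ridge 202 301 324 [0.0335 0.0108] [0.0336 0.0239]
ridge 204 300 324 [0.0324 0.0103] [0.0324 0.0239]
ridge 206 300 324 [0.0313 0.0103] [0.0313 0.024 ]
ridge 208 301 324 [0.0301 0.0109] [0.0301 0.024 ]
ridge 210 301 324 [0.029  0.0109] [0.029  0.0241]
ridge 212 310 318 [0.0278 0.0159] [0.0278 0.0208]
ridge 214 311 317 [0.0267 0.0164] [0.0267 0.0203]
ridge 216 313 316 [0.0255 0.0176] [0.0255 0.0198]
index 216 341 349 [0.0255 0.0332] [0.0255 0.0384]
index 218 340 351 [0.0243 0.0327] [0.0243 0.0396]
index 220 340 351 [0.0231 0.0328] [0.0231 0.0397]
index 222 340 351 [0.022  0.0329] [0.0219 0.0398]
index 224 340 350 [0.0208 0.033 ] [0.0207 0.0393]
index 226 340 350 [0.0196 0.033 ] [0.0195 0.0394]
index 228 340 350 [0.0184 0.0331] [0.0183 0.0395]
index 230 340 349 [0.0172 0.0332] [0.0171 0.039 ]
index 232 340 349 [0.016  0.0333] [0.0159 0.0391]
index 234 340 349 [0.0147 0.0334] [0.0147 0.0392]
index 236 340 349 [0.0135 0.0335] [0.0134 0.0393]
```

Request:
{"name": "arm_command", "arguments": {
  "targets": [
    [[0.001,-0.006,0,0,0,0],[0.001,-0.006,0,0,0,0],[0,-0.004,0,0,0,0],[0,-0.0015,0,0,0,0],[0,0,0,0,0,0],[0,0,0,0,0,0]]
  ]
}}

```text
clock: 12.98
position: [0.4946, 0.041, 0.0658]
ee_rot: [3.139, 0.117, -0.003]
force: [-1.8, -4.0, -1.0]
width: 0.937
gripper_force: 1.9
```

Run:
```python
from h import *
go(.4965,-.030,.066,.077)
im=arm.get_image("wrist"); np.save("w7.npy",im,allow_pickle=True); save(im,"w7.png",(280,170,420,270),5)
im["pixels"]=im["pixels"]; 
h=cv2.cvtColor(im["pixels"],cv2.COLOR_RGB2HSV); br=(h[...,0]>10)&(h[...,0]<30)&(h[...,1]>120); dk=im["pixels"].max(2)<45
zt=arm.observe()["position"][2]-.038
for nm,m,vs in(("r",br,range(200,220,2)),("i",dk,range(212,230,2))):
  for v in vs:
    u=np.nonzero(m[v,290:370])[0]+290
    if len(u): print(nm,v,u.min(),u.max(),wcast(im,u.min()-.5,v,zt).round(4)[:2],wcast(im,u.max()+.5,v,zt).round(4)[1])
```

```text
t 12.97 pos [0.4946 0.041  0.0658] shift [-0.0034  0.0709 -0.0002] turn [ 0.0002  0.0017 -0.0026] F [-1.8 -4.  -1. ] w 0.086 1.9
r 200 328 352 [0.0348 0.0254] 0.0394
r 202 328 352 [0.0337 0.0255] 0.0394
r 204 328 352 [0.0325 0.0255] 0.0395
r 206 328 352 [0.0314 0.0256] 0.0396
r 208 328 352 [0.0303 0.0256] 0.0397
r 210 329 352 [0.0291 0.0263] 0.0398
r 212 330 351 [0.028  0.0269] 0.0393
r 214 339 347 [0.0268 0.032 ] 0.0371
r 216 340 347 [0.0256 0.0326] 0.0371
r 218 341 346 [0.0245 0.0332] 0.0367
i 218 348 349 [0.0244 0.0372] 0.0384
i 220 340 351 [0.0233 0.0328] 0.0396
i 222 340 351 [0.0221 0.0328] 0.0397
i 224 340 350 [0.0209 0.0329] 0.0392
i 226 340 350 [0.0197 0.033 ] 0.0393
i 228 340 350 [0.0185 0.0331] 0.0394
```

View pics/w7.png

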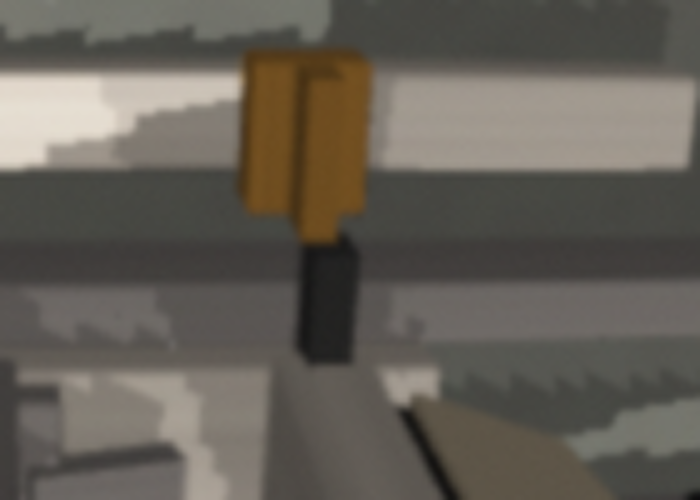

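The crop shows the ridge top centred at about (322,230) and the index top at about (335,250), so about 1.8 mm remains. I'll finish the push, then start closing with matching shifts.

Request:
{"name": "arm_command", "arguments": {
  "targets": [
    [[0,-0.0018,0,0,0,0],[0,0,0,0,0,0],[0,0,0,0,0,0]]
  ],
  "newtons": 25
}}

```text
clock: 13.4
position: [0.4951, 0.043, 0.066]
ee_rot: [3.139, 0.117, -0.001]
force: [-2.5, -4.0, -2.2]
width: 0.933
gripper_force: 2.1
```

Request:
{"name": "arm_command", "arguments": {
  "targets": [
    [[0,0.001,0,0,0,0],[0,0,0,0,0,0]]
  ],
  "jaw": 0.084
}}

```text
clock: 13.65
position: [0.4957, 0.0421, 0.0663]
ee_rot: [-3.139, -0.117, -0.001]
force: [-3.1, -4.2, -1.4]
width: 0.919
gripper_force: 1.9
```

Request:
{"name": "arm_command", "arguments": {
  "targets": [
    [[0,0.001,0,0,0,0],[0,0,0,0,0,0]]
  ],
  "jaw": 0.082
}}

```text
clock: 13.9
position: [0.4958, 0.041, 0.0663]
ee_rot: [3.139, 0.117, 0.001]
force: [-0.3, -3.7, -2.3]
width: 0.898
gripper_force: 1.9
```

Request:
{"name": "arm_command", "arguments": {
  "targets": [
    [[0,0.001,0,0,0,0],[0,0,0,0,0,0]]
  ],
  "jaw": 0.08
}}

```text
clock: 14.15
position: [0.4959, 0.0401, 0.0663]
ee_rot: [-3.139, -0.117, -0.001]
force: [0.2, -3.2, -1.3]
width: 0.87
gripper_force: 1.9
```

```bash
cat > q.py <<'E'
from h import *
go(.4965,-.030,.066,.077)
im=arm.get_image("wrist"); np.save("w8.npy",im,allow_pickle=True)
h=cv2.cvtColor(im["pixels"],cv2.COLOR_RGB2HSV); br=(h[...,0]>10)&(h[...,0]<30)&(h[...,1]>120); dk=im["pixels"].max(2)<45
zt=arm.observe()["position"][2]-.038
E_={}
for nm,m,vs in(("r",br,range(200,222)),("i",dk,range(217,229))):
  l=[]
  for v in vs:
    u=np.nonzero(m[v,250:370])[0]+250
    if len(u) and len(u)<17 and (nm=="i" and len(u)>7 or nm=="r" and 4<len(u)<11): l.append((wcast(im,u.max()+.5,v,zt)[1],wcast(im,u.min()-.5,v,zt)[1]))
  l=np.array(l); E_[nm]=np.median(l,0); print(nm,len(l),E_[nm].round(4))
print("remaining +y by right edges",(E_["i"][0]-.0025-E_["r"][0]+.002).round(4),"by middles",(E_["i"].mean()-E_["r"].mean()).round(4))
E
python3 q.py
```

```text
t 14.15 pos [0.4959 0.0401 0.0663] shift [-0.0046  0.07    0.0003] turn [ 0.     -0.0006 -0.0023] F [ 0.2 -3.2 -1.3] w 0.0798 1.9
r 6 [0.0356 0.0311]
i 8 [0.0364 0.0302]
remaining +y by right edges 0.0003 by middles -0.0001
```

Aligned to within 0.3 mm; I'll continue closing.

Request:
{"name": "arm_command", "arguments": {
  "targets": [
    [[0,0.001,0,0,0,0],[0,0,0,0,0,0]]
  ],
  "jaw": 0.078
}}

```text
clock: 14.45
position: [0.4959, 0.0391, 0.0663]
ee_rot: [3.139, 0.117, 0.001]
force: [0.4, -4.5, -1.8]
width: 0.853
gripper_force: 1.9
```

Request:
{"name": "arm_command", "arguments": {
  "targets": [
    [[0,0.001,0,0,0,0],[0,0,0,0,0,0]]
  ],
  "jaw": 0.076
}}

```text
clock: 14.7
position: [0.496, 0.0381, 0.0663]
ee_rot: [3.139, 0.117, 0.001]
force: [1.0, -4.4, -2.1]
width: 0.829
gripper_force: 1.9
```

Request:
{"name": "arm_command", "arguments": {
  "targets": [
    [[0,0.001,0,0,0,0],[0,0,0,0,0,0]]
  ],
  "jaw": 0.074
}}

```text
clock: 14.95
position: [0.4961, 0.037, 0.0663]
ee_rot: [3.139, 0.117, 0.001]
force: [1.6, -3.4, -2.0]
width: 0.809
gripper_force: 1.9
```

Request:
{"name": "arm_command", "arguments": {
  "targets": [
    [[0,0.001,0,0,0,0],[0,0,0,0,0,0]]
  ],
  "jaw": 0.072
}}

```text
clock: 15.2
position: [0.4961, 0.036, 0.0663]
ee_rot: [3.139, 0.117, 0.001]
force: [1.5, -3.4, -1.4]
width: 0.785
gripper_force: 1.9
```

Request:
{"name": "arm_command", "arguments": {
  "targets": [
    [[0,0.001,0,0,0,0],[0,0,0,0,0,0]]
  ],
  "jaw": 0.07
}}

```text
clock: 15.45
position: [0.4962, 0.0351, 0.0663]
ee_rot: [3.139, 0.117, 0.001]
force: [2.4, -3.5, -1.2]
width: 0.763
gripper_force: 1.9
```

Request:
{"name": "arm_command", "arguments": {
  "targets": [
    [[0,0.001,0,0,0,0],[0,0,0,0,0,0]]
  ],
  "jaw": 0.068
}}

```text
clock: 15.7
position: [0.4961, 0.0341, 0.0663]
ee_rot: [3.139, 0.117, 0.0]
force: [2.5, -4.3, -0.5]
width: 0.741
gripper_force: 1.9
```

Request:
{"name": "arm_command", "arguments": {
  "targets": [
    [[0,0.001,0,0,0,0],[0,0,0,0,0,0]]
  ],
  "jaw": 0.066
}}

```text
clock: 15.95
position: [0.4961, 0.033, 0.0663]
ee_rot: [3.139, 0.117, 0.0]
force: [3.2, -3.8, 1.7]
width: 0.717
gripper_force: 1.9
```

Request:
{"name": "arm_command", "arguments": {
  "targets": [
    [[0,0.001,0,0,0,0],[0,0,0,0,0,0]]
  ],
  "jaw": 0.064
}}

```text
clock: 16.2
position: [0.4962, 0.032, 0.0662]
ee_rot: [3.139, 0.117, -0.0]
force: [1.9, -4.1, 1.0]
width: 0.693
gripper_force: 1.9
```

Request:
{"name": "arm_command", "arguments": {
  "targets": [
    [[0,0.001,0,0,0,0],[0,0,0,0,0,0]]
  ],
  "jaw": 0.062
}}

```text
clock: 16.45
position: [0.4962, 0.031, 0.0662]
ee_rot: [3.139, 0.117, -0.0]
force: [1.6, -2.6, 0.7]
width: 0.676
gripper_force: 1.9
```

Request:
{"name": "arm_command", "arguments": {
  "targets": [
    [[0,0.001,0,0,0,0],[0,0,0,0,0,0]]
  ],
  "jaw": 0.06
}}

```text
clock: 16.7
position: [0.4963, 0.03, 0.0662]
ee_rot: [3.139, 0.117, -0.0]
force: [2.0, -3.3, 2.3]
width: 0.655
gripper_force: 1.9
```

Request:
{"name": "arm_command", "arguments": {
  "targets": [
    [[0,0.001,0,0,0,0],[0,0,0,0,0,0]]
  ],
  "jaw": 0.058
}}

```text
clock: 16.95
position: [0.4963, 0.029, 0.0662]
ee_rot: [3.139, 0.117, -0.0]
force: [1.5, -4.2, 2.3]
width: 0.632
gripper_force: 1.9
```

Request:
{"name": "arm_command", "arguments": {
  "targets": [
    [[0,0.001,0,0,0,0],[0,0,0,0,0,0]]
  ],
  "jaw": 0.056
}}

```text
clock: 17.2
position: [0.4964, 0.0281, 0.0662]
ee_rot: [3.139, 0.117, -0.0]
force: [0.2, -3.4, 2.5]
width: 0.608
gripper_force: 1.9
```

```bash
python3 q.py
```

```text
t 17.2 pos [0.4964 0.0281 0.0662] shift [-0.0042  0.0579  0.0002] turn [ 0.0001  0.0001 -0.0024] F [ 0.2 -3.4  2.5] w 0.0558 1.9
r 6 [0.0237 0.0193]
i 8 [0.0239 0.0183]
remaining +y by right edges -0.0003 by middles -0.0004
```

Request:
{"name": "arm_command", "arguments": {
  "targets": [
    [[0,0.001,0,0,0,0],[0,0,0,0,0,0]]
  ],
  "jaw": 0.054
}}

```text
clock: 17.5
position: [0.4965, 0.027, 0.0662]
ee_rot: [3.139, 0.117, -0.0]
force: [0.6, -4.0, 1.0]
width: 0.586
gripper_force: 1.9
```

Request:
{"name": "arm_command", "arguments": {
  "targets": [
    [[0,0.001,0,0,0,0],[0,0,0,0,0,0]]
  ],
  "jaw": 0.052
}}

```text
clock: 17.75
position: [0.4966, 0.026, 0.0662]
ee_rot: [3.139, 0.117, -0.0]
force: [1.3, -3.7, 2.2]
width: 0.569
gripper_force: 5.9
```

Request:
{"name": "arm_command", "arguments": {
  "targets": [
    [[0,0.001,0,0,0,0],[0,0,0,0,0,0]]
  ],
  "jaw": 0.05
}}

```text
clock: 18.0
position: [0.4966, 0.025, 0.0662]
ee_rot: [3.139, 0.117, -0.0]
force: [1.7, -3.8, 2.3]
width: 0.541
gripper_force: 5.9
```

Request:
{"name": "arm_command", "arguments": {
  "targets": [
    [[0,0.001,0,0,0,0],[0,0,0,0,0,0]]
  ],
  "jaw": 0.048
}}

```text
clock: 18.25
position: [0.4967, 0.024, 0.0662]
ee_rot: [3.139, 0.117, -0.0]
force: [1.6, -3.7, 1.8]
width: 0.525
gripper_force: 5.9
```

```bash
python3 q.py
```

```text
t 18.25 pos [0.4967 0.024  0.0662] shift [-0.0042  0.0539  0.0002] turn [ 0.0001  0.0001 -0.0024] F [ 1.6 -3.7  1.8] w 0.0482 5.9
r 6 [0.0193 0.0148]
i 8 [0.0199 0.0144]
remaining +y by right edges 0.0002 by middles 0.0001
```

The lever is moving and the leg is holding on the mark.

Request:
{"name": "arm_command", "arguments": {
  "targets": [
    [[0,0.001,0,0,0,0],[0,0,0,0,0,0]]
  ],
  "jaw": 0.046
}}

```text
clock: 18.55
position: [0.4968, 0.0231, 0.0662]
ee_rot: [3.139, 0.117, -0.0]
force: [0.7, -3.9, 3.2]
width: 0.504
gripper_force: 5.9
```

Request:
{"name": "arm_command", "arguments": {
  "targets": [
    [[0,0.001,0,0,0,0],[0,0,0,0,0,0]]
  ],
  "jaw": 0.044
}}

```text
clock: 18.8
position: [0.4969, 0.0221, 0.0662]
ee_rot: [3.139, 0.117, -0.0]
force: [0.5, -3.8, 1.7]
width: 0.483
gripper_force: 5.9
```

Request:
{"name": "arm_command", "arguments": {
  "targets": [
    [[0,0.001,0,0,0,0],[0,0,0,0,0,0]]
  ],
  "jaw": 0.042
}}

```text
clock: 19.05
position: [0.497, 0.0211, 0.0662]
ee_rot: [3.139, 0.117, -0.0]
force: [0.3, -3.8, 2.0]
width: 0.458
gripper_force: 5.9
```

Request:
{"name": "arm_command", "arguments": {
  "targets": [
    [[0,0.001,0,0,0,0],[0,0,0,0,0,0]]
  ],
  "jaw": 0.04
}}

```text
clock: 19.3
position: [0.497, 0.0201, 0.0662]
ee_rot: [3.139, 0.117, -0.0]
force: [0.3, -3.5, 2.3]
width: 0.439
gripper_force: 5.9
```

Request:
{"name": "arm_command", "arguments": {
  "targets": [
    [[0,0.001,0,0,0,0],[0,0,0,0,0,0]]
  ],
  "jaw": 0.038
}}

```text
clock: 19.55
position: [0.4971, 0.0191, 0.0662]
ee_rot: [3.139, 0.117, -0.0]
force: [0.1, -3.4, 2.2]
width: 0.416
gripper_force: 5.9
```

Request:
{"name": "arm_command", "arguments": {
  "targets": [
    [[0,0.001,0,0,0,0],[0,0,0,0,0,0]]
  ],
  "jaw": 0.036
}}

```text
clock: 19.8
position: [0.4972, 0.018, 0.0662]
ee_rot: [3.139, 0.117, -0.0]
force: [0.7, -3.0, 2.8]
width: 0.396
gripper_force: 5.9
```

Request:
{"name": "arm_command", "arguments": {
  "targets": [
    [[0,0.001,0,0,0,0],[0,0,0,0,0,0]]
  ],
  "jaw": 0.034
}}

```text
clock: 20.05
position: [0.4973, 0.0171, 0.0662]
ee_rot: [3.139, 0.117, -0.0]
force: [-0.7, -4.1, 2.2]
width: 0.371
gripper_force: 5.9
```

Request:
{"name": "arm_command", "arguments": {
  "targets": [
    [[0,0,0,0,0,0],[0,0,0,0,0,0],[0,0,0,0,0,0]]
  ],
  "jaw": 0.03
}}

```text
clock: 20.42
position: [0.4973, 0.0171, 0.0662]
ee_rot: [3.139, 0.117, -0.0]
force: [-0.4, -4.3, 2.8]
width: 0.365
gripper_force: 25.0
```

```bash
python3 q.py; python3 -c "
from h import *
im=np.load('w8.npy',allow_pickle=True).item(); save(im,'w8.png',s=1.4)"
```

```text
t 20.43 pos [0.4973 0.0171 0.0662] shift [-0.0043  0.0469  0.0002] turn [ 0.0001  0.     -0.0025] F [-0.4 -4.3  2.8] w 0.0335 25.0
r 5 [0.0121 0.0082]
i 8 [0.0127 0.0072]
remaining +y by right edges 0.0001 by middles -0.0002
```

View pics/w8.png

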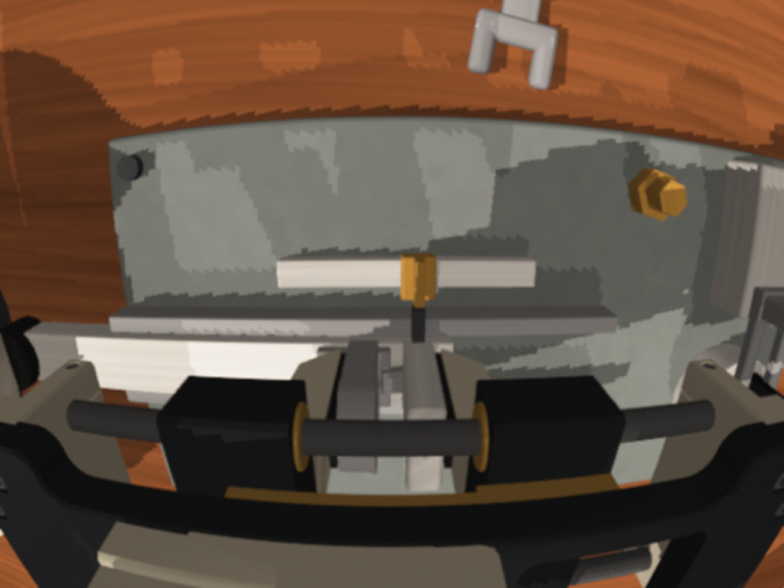

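The view shows the ridge (418,285) in line with the index (418,325), with plate and post clamped at 33.5 mm. I'll recheck the lock numerically before handing in, as its travel read slightly short.

Run:
```python
from h import *
ps=np.radians(4.6); ex=np.array([np.cos(ps),np.sin(ps)]); ey=np.array([-ex[1],ex[0]]); K=np.array([.4776,-.1722])
S0=np.load("side.npy",allow_pickle=True).item(); T0=np.load("top.npy",allow_pickle=True).item()
for nm,im in(("side0",S0),("side",arm.get_image("side")),("top0",T0),("top",arm.get_image("top"))):
  Q=pts(im).reshape(-1,3); c=im["pixels"].reshape(-1,3).max(1); d=Q[:,:2]-K; a,b=d@ex,d@ey; z=Q[:,2]
  pr=(z>.048)&(z<.057)&(abs(b)<.03)&(c>70)&(a>.0)&(a<.1)
  print(nm,"prong top a range",np.percentile(a[pr],[0,1,50,99]).round(4) if pr.any() else None)
  for lo in np.arange(.008,.054,.006):
    m=pr&(a>lo)&(a<lo+.006)
    if m.sum()>2:
      s=np.sort(b[m]); g=np.diff(s); i=g.argmax(); print("  a%.3f n%d b %.4f..%.4f gap %.4f..%.4f"%(lo,m.sum(),s[0],s[-1],s[i],s[i+1]))
  t=(z>.084)&(z<.093)&(abs(b)<.014)&(abs(a)<.03)&(c<60)
  for lo in np.arange(-.024,.024,.006):
    m=t&(a>lo)&(a<lo+.006)
    if m.sum()>3: print("  bar a%.3f n%d b %.4f %.4f"%(lo,m.sum(),*np.percentile(b[m],[3,97])))
  h=(z>.03)&(z<.0515)&(abs(b)<.02)&(a>.03)&(a<.12)&(c>90); tb=(z>.08)&(z<.095)&(abs(b)<.02)&(a>.04)&(a<.115)
  print("  tab",np.percentile(a[tb],[2,98]).round(4))
```

```text
side0 prong top a range [0.0118 0.0343 0.0745 0.0987]
  a0.008 n4 b 0.0171..0.0189 gap 0.0171..0.0183
  a0.050 n39 b -0.0184..0.0160 gap -0.0082..0.0068
  bar a-0.012 n16 b -0.0137 -0.0042
  bar a-0.006 n43 b -0.0126 0.0066
  bar a-0.000 n43 b -0.0092 0.0123
  bar a0.006 n12 b 0.0032 0.0131
  tab [0.095  0.1065]
side prong top a range [0.0142 0.0149 0.0425 0.0711]
  a0.014 n23 b -0.0178..-0.0092 gap -0.0152..-0.0141
  a0.020 n29 b -0.0183..0.0120 gap -0.0031..0.0065
  a0.026 n45 b -0.0179..0.0164 gap -0.0083..0.0059
  a0.032 n41 b -0.0178..0.0155 gap -0.0087..0.0074
  a0.038 n42 b -0.0185..0.0158 gap -0.0077..0.0067
  a0.044 n41 b -0.0183..0.0162 gap -0.0088..0.0069
  a0.050 n51 b -0.0183..0.0158 gap -0.0038..0.0047
  bar a-0.024 n20 b -0.0064 0.0025
  bar a-0.018 n21 b -0.0053 0.0030
  bar a-0.012 n24 b -0.0060 0.0041
  bar a-0.006 n22 b -0.0063 0.0031
  bar a-0.000 n24 b -0.0071 0.0037
  bar a0.006 n22 b -0.0063 0.0024
  bar a0.012 n15 b -0.0044 0.0010
  bar a0.018 n9 b -0.0049 0.0003
  tab [0.0578 0.0692]
top0 prong top a range [0.0514 0.0518 0.0756 0.0979]
  a0.050 n25 b -0.0159.
[... 202 characters left out ...]
a range NoneTraceback (most recent call last):
  File "<stdin>", line 17, in <module>
    return _quantile_unchecked(
        a, q, axis, out, overwrite_input, method, keepdims, weights)
    return _ureduce(a,
                    func=_quantile_ureduce_func,
    ...<5 lines>...
                    overwrite_input=overwrite_input,
                    method=method)
    r = func(a, **kwargs)
    result = _quantile(arr,
                       quantiles=q,
    ...<2 lines>...
                       out=out,
                       weights=wgt)
    slices_having_nans = np.isnan(arr[-1, ...])
                                  ~~~^^^^^^^^^
IndexError: index -1 is out of bounds for axis 0 with size 0
```

The prong gap is about ±7.7 mm against a bar of ±6 mm, and the bar is parallel to within about 1°. So the fork cannot be jammed on the knob, and its stop is the real one. I'll hand in.

```bash
python3 -c "
from cell import arm
print(arm.sign_off())"
```

```text
the job is handed in; nothing more can be done
None
```

The steady is set and handed in, with the hand still gripping: knob on its mark, leg index within about 0.3 mm of the brass mark, cam lever closed at 33.5 mm over post and plate, and the fork against a hard stop, though its tab moved only about 37 of the 40 mm, which I took as a start slightly off zero.

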